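# Set the depth stop to the gauge bar

### The arm

A 6-joint arm with a two-finger parallel gripper is mounted at the origin on the work surface; the furniture and walls round the work are solid. World frame = base frame: x ahead of the robot, y to its left, z up, the work surface at z = 0. Lengths are in m, angles in degrees, forces in N, time in s.
With the tool pointing down it reaches from about 0.3 to 0.75 m from the base axis. Payload 8.5 kg.
Tool frame: the origin (TCP) lies at the very end of the fingers, on their centre line; the grasp point (between the pads) lies 19 mm behind it; z points along the fingers, y is the line along which they close (so a half turn about z gives the same grasp; the last joint's range is limited). The gripper opens to 85 mm and grips with 20 to 120 N. Pads are 22 mm wide; open, the fingers measure 114 mm over their backs; the gripper's body (76 mm by 85 mm) begins 54 mm behind the grasp point. The pads swing forward as they close: fully open they stand 13 mm farther back than shut.
Start: joints at [63.065, 21.807, 74.336, -0, 83.858, -12.336], TCP at [0.139, 0.532, 0.203] pointing down, gripper open.
Joint ranges: [-178.18, 178.18], [-50.72, 133.34], [12.68, 142.11], [-81.47, 261.47], [9.98, 163.14], [-165.26, 165.26]. Speed limits (degrees/s): [136.94, 136.94, 180, 180, 180, 180].

### API

Orientations are given as a 3x3 rotation matrix whose columns are the frame's x, y, z axes.
In Python, from rig import env, optics, spotter gives the robot as it stands.
- The arm moves only by the shell command python3 -m crank 'ROWS' [FORCE]. ROWS is JSON, one flat list of numbers, 5 for each row, row after row: the finger opening in cm, from 0 to 8.54, then the shift along the tool's x, y, z in cm, then the turn about the tool's z in rad. A call has exactly 8 rows; each row shifts and turns the commanded pose from where the row before left it, along the tool's axes as they then stand; what a row does not reach is not made up. A row lasts 1/12 s, in which the tool goes at most 41.7 mm and 7.16 degrees, less where a joint would pass 70% of its speed; a pose out of reach is approached as far as the arm can. A call is refused whole if a number of a shift passes 4.17 or a number of a turn 0.125, either way. A call with a gripper value outside its range is refused whole. The fingers move at their own pace and stop on an object; FORCE is the grip in N (left out, the last holds). Time passes only in rows, so rows that do not move let the fingers close, or fill a call up. It gives the time, the measured TCP pose, the force, the opening and the grip force at its end, in the units of the state.
- env.observe(): the state, without advancing time (a new reading comes with each control period).
- optics.get_image(name): name is "scene" or "top"; returns a dict with "color" (384x512x3 uint8, red, green, blue), "intrinsics" (3x3 intrinsics, pixels), "distortion" ([k1, k2, p1, p2, k3] as OpenCV has them; the pictures are not rectified), "pose" (4x4, takes a point from camera to world coordinates). Camera axes: x right, y up, looking along -z (the intrinsics and any distortion apply to the point x, -y, -z); pixel columns grow to the right and rows downward; lengths in m; the calibration is good to about 2 mm. A picture is of the moment at which its call begins. There is no depth.
- env.close_job(): hands the job in; it is judged then, once.
Trained networks look in a picture, given as the dict that the camera call returned (one of the last four; its "shot" number tells which), for a name from the list of things; names that differ only in an ending like _2 or _b are one class to them, and where a whole thing is asked for, a point or a joint stands for the part that bears it (a point fixed in the world has none). Each returns a list of dicts, best first, with "score" (0 to 1); they miss things now and then, are a little off and sometimes report something else, mostly with a low value. They report only what shows in the picture. A call takes as long as a camera call. They do not tell look-alikes from the thing itself.
- spotter.look_for(picture, query): "at" ([column, row] as shares, 0 to 1, of the picture: columns of its width, rows of its height, amid what is visible of it).
The state is a dict: "time_s": time; "q": joint angles; "qvel": joint speeds; "joint_efforts": joint torques, N m; "position": TCP position; "tool_rot": TCP orientation; "ft_force": force on the tool from outside, world axes, zero at the start; "wrist_torque": the same for the moment, N m; "grip_width": finger opening in m; "gripper_force": force on a finger pad.
Only numpy, scipy, OpenCV 4.12 (cv2) and the standard library are available. Lean on these libraries where they do the work, as an engineer would, in place of code of your own. Each camera call takes 0.05 s, during which the arm holds its last target. There are 200 camera calls.

### The job

Set the stop on the green fixture to the wooden gauge bar lying under it: turn the red-gripped crank driver clockwise (seen from above) until the sprung foot of the screw just bears on the bar, with some of the red on the foot's stem still showing. Then draw the bar straight out along its channel (it has a brass pull pin) until it is well clear of the foot (a good 2 cm between them), and leave it lying flat on the metal base in line with the channel with the stop setting undisturbed and the things around left where they are.

Things in the scene. Friction and masses are not known exactly. Their poses are not given: they have to be found in the camera images.
- fixture: Depth-stop fixture fixed to the bench. Origin: on the bench, on the stop screw's axis; z up. Base plate 10 mm thick, x -45 to 85, y -190 to 50 mm. Green column on the +x side (x 37 to 83, |y| < 35), its arm's top 93 mm up, holds the screw. The gauge channel runs along y, centred on x = 0, between rails 8 mm high, 41 mm apart; closed at y = 26 mm, open to -y
- driver (a joint): Angle of the crank driver captive in the stop screw, 0 to 6.1 rad, growing clockwise from above. The screw sinks 2.865 mm a rad; the free foot's underside is 52 mm above the bench at 0 and meets the bar's top (40 mm) at 4.19. The crank points at bearing 0.8 minus this angle from the fixture's +x (towards +y counted positive). About 2 N at the grip turns it; it stays where left
- driver_handle (a point): Middle of the crank's red upright grip: a freely spinning cylinder 16 mm across, 40 mm tall (20 mm above and below this point), 60 mm from the screw axis. This point is 157 mm above the bench at driver angle 0 and sinks with the screw. The 9 mm thick crank arm runs to the screw axis 26 mm below this point
- spring_foot: Sprung steel foot at the screw's lower end, 14 mm across. Origin: centre of its underside; z up. It springs up into the dark sleeve by at most 7 mm: 0.6 N at first touch, 1.5 N more per mm. 7 mm of stem show when free, lower half steel, upper half red; the red has vanished at 3.5 mm
- gauge: Loose wooden gauge bar, 36 x 170 x 30 mm (x, y, z), about 0.25 kg, in the channel on the base plate, underside 10 mm and top 40 mm above the bench. Origin: centre of its underside. At the start it lies along the fixture's y, centre 65 mm to the -y side of the screw axis, so the foot is above it 20 mm from its +y end
- pull_pin (a point): Middle of the upright brass pin on the gauge bar, 12 mm across (head 15 mm), 30 mm tall, 70 mm from the bar's centre towards its -y end, hence 15 mm from that end; this point is 15 mm above the bar's top
- screwdriver: Bystander: screwdriver with orange handle, 28 x 202 x 35 mm, origin under its middle
- wax_tin: Bystander: round tin 87 mm across, 40 mm tall, origin under its middle
- block_cherry: Bystander: cherry wood block 52 x 72 x 41 mm, origin under its middle
- marker: Bystander: white and blue marker 16 x 104 mm, origin under its middle
Not all that is in view belongs to the job. There is more than one size of the gauge; the job needs the larger.

How it is judged:
By the outcome, as a careful person would: the job done as asked, in the order asked, and still so for the second after the job is handed in, with the robot touching nothing.
It also fails if it takes over 53 s, if anything falls off the work surface, if the arm or the gripper's body presses on something with over 40 N, if the wrist force passes 120 N, or if a joint passes its speed limit or range.

## Working session

There is one attempt and no reset: what is moved stays moved. The work goes in short steps, Python scripts to look and compute and a shell command to move; the robot and the scene stay as the last step left them, time stands still between calls to the robot, and variables do not carry over. Pictures are saved under pics/ and viewed, at most 10 in all, crops included, and the job is handed in when it is done.

```bash
ls; mkdir -p pics; cat > h.py <<'E'
from rig import env, optics, spotter
import cv2, numpy as np
def shoot(n,f=None):
    p=optics.get_image(n)
    if f: cv2.imwrite('pics/'+f,p['color'][:,:,::-1])
    return p
def look(p,q,k=3):
    return [(round(d['score'],2),[round(d['at'][0]*512,1),round(d['at'][1]*384,1)]) for d in spotter.look_for(p,q)[:k]]
def ray(p,uv):
    u=cv2.undistortPoints(np.array([[uv]],float),np.array(p['intrinsics']),np.array(p['distortion']))[0,0]
    T=np.array(p['pose']); return T[:3,3],T[:3,:3]@np.array([u[0],-u[1],-1.])
def onz(p,uv,z):
    o,d=ray(p,uv); return o+d*(z-o[2])/d[2]
def proj(p,X):
    T=np.array(p['pose']); c=(np.atleast_2d(X)-T[:3,3])@T[:3,:3]
    c=c*[1,-1,-1]
    return cv2.projectPoints(c,np.zeros(3),np.zeros(3),np.array(p['intrinsics']),np.array(p['distortion']))[0][:,0]
E
python3 - <<'E'
from h import *
s=env.observe(); print(s['time_s'],s['position'],np.round(s['tool_rot'],3).tolist(),s['grip_width'])
for n in('scene','top'):
    p=shoot(n,n+'0.png'); print(n,np.round(p['pose'],3).tolist(), p['intrinsics'])
    for q in('fixture','driver','driver_handle','spring_foot','gauge','pull_pin','screwdriver','wax_tin','block_cherry','marker'): print(q,look(p,q))
E
```

```text
pics
0.0 [0.13847357 0.53193016 0.2022061 ] [[-0.968, 0.252, -0.001], [0.252, 0.968, -0.001], [0.0, -0.001, -1.0]] 0.08551208649638956
scene [[0.546, 0.455, -0.704, -0.17], [-0.838, 0.288, -0.463, -0.509], [-0.008, 0.843, 0.539, 0.641], [0.0, 0.0, 0.0, 1.0]] [[375.13354785   0.         261.01259214]
 [  0.         375.13354785 189.6421124 ]
 [  0.           0.           1.        ]]
fixture [(0.84, [229.6, 210.2])]
driver [(0.59, [217.8, 176.3]), (0.54, [367.2, 254.9])]
driver_handle [(0.69, [212.2, 182.0])]
spring_foot []
gauge [(0.8, [226.3, 214.5]), (0.56, [183.9, 180.6]), (0.16, [313.7, 253.6])]
pull_pin [(0.87, [182.7, 180.4]), (0.69, [222.6, 217.1])]
screwdriver [(0.88, [368.3, 257.9])]
wax_tin [(0.6, [336.9, 277.8])]
block_cherry [(0.63, [355.2, 224.3])]
marker [(0.65, [317.5, 250.6])]
top [[0.029, 0.988, -0.15, 0.302], [-0.999, 0.027, -0.019, -0.08], [-0.015, 0.151, 0.988, 1.471], [0.0, 0.0, 0.0, 1.0]] [[486.95582862   0.         253.38332122]
 [  0.         486.95582862 190.89251578]
 [  0.           0.           1.        ]]
fixture [(0.98, [225.5, 201.1])]
driver []
driver_handle [(0.41, [205.3, 200.8])]
spring_foot []
gauge [(0.94, [148.8, 173.9]), (0.92, [229.5, 206.1])]
pull_pin [(0.86, [153.4, 175.9]), (0.58, [229.4, 208.7])]
screwdriver [(0.78, [356.9, 187.7]), (0.64, [232.0, 206.7])]
wax_tin [(0.84, [346.0, 224.6])]
block_cherry [(0.94, [333.4, 154.5])]
marker [(0.48, [309.2, 207.2])]
```

```bash
python3 - <<'E'
import cv2
a=cv2.imread('pics/scene0.png')[110:310,120:420]; b=cv2.imread('pics/top0.png')[110:270,110:390]
a=cv2.resize(a,(800,533),interpolation=3)
cv2.imwrite('pics/a.png',a); cv2.imwrite('pics/b.png',cv2.resize(b,(800,457),interpolation=3))
E
```

```text
(no output)
```

View pics/a.png

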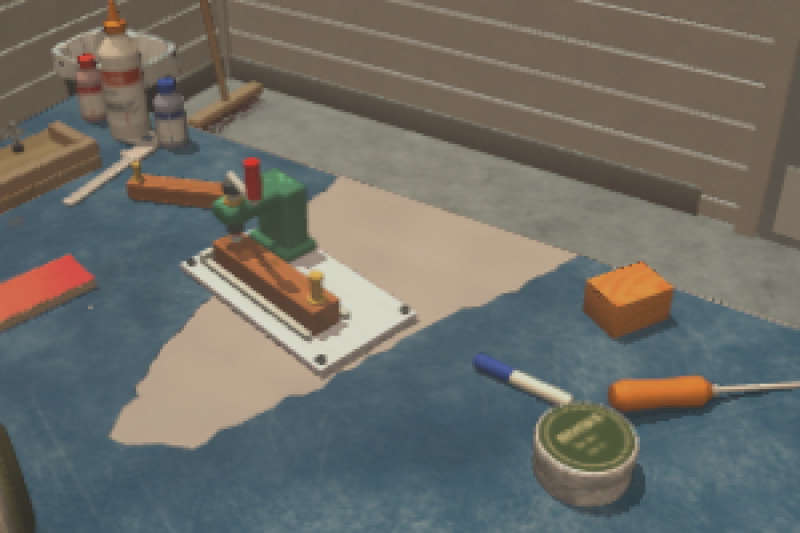

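View pics/b.png

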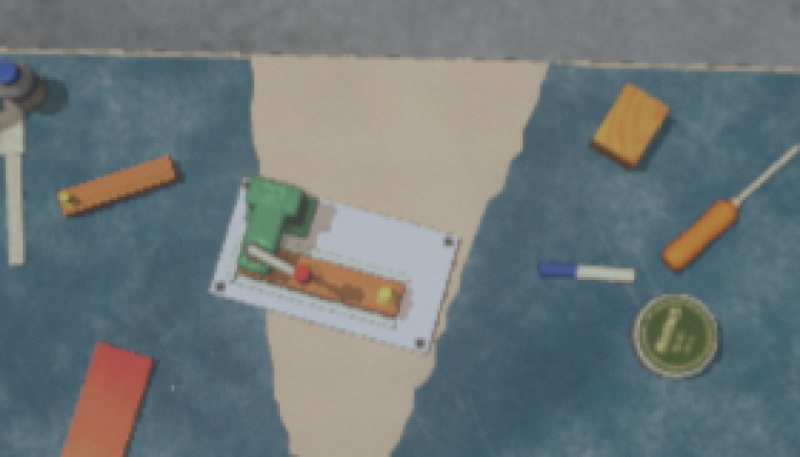

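Top view: the fixture's plate has its corners at crop (245,180), (212,292), (430,352), (460,235). The gauge bar under the foot has its pin at full-picture px (245,213) in top and (238,217) in scene. The gauge look-alike is the shorter loose bar at top (149,174) / scene (184,181). That one lies outside the fixture, so I choose the larger bar in the channel. The driver's look-alike is the orange screwdriver, at scene (367,255). The driver I want is the red grip at top (216,205) / scene (214,177).

```bash
cat > fit.py <<'E'
from h import *
from scipy.optimize import least_squares
def blob(p,kind,box):
    hsv=cv2.cvtColor(p['color'],cv2.COLOR_RGB2HSV).astype(int); H,S,V=hsv[...,0],hsv[...,1],hsv[...,2]
    m={'red':((H<5)|(H>174))&(S>150)&(V>70),'brass':(H>20)&(H<32)&(S>120)&(V>90)}[kind]
    M=np.zeros_like(m); M[box[1]:box[3],box[0]:box[2]]=1; m=m&M
    ys,xs=np.nonzero(m); return len(xs),xs.mean() if len(xs) else 0,ys.mean() if len(xs) else 0
E
python3 - <<'E'
from fit import *
t=shoot('top');s=shoot('scene')
T=lambda x,y:(x/2.857+110-.3,y/2.857+110-.3); Sx=lambda x,y:(x/2.6667+120-.3,y/2.6667+110-.3)
pt=[((-45,-190,10),t,T(430,352)),((85,-190,10),t,T(460,235)),((-45,50,10),t,T(212,292)),((85,50,10),t,T(245,180)),
((-45,50,10),s,Sx(182,265)),((-45,-190,5),s,Sx(322,373)),((85,-190,10),s,Sx(415,312)),
((0,-135,70),t,T(385,293)),((0,-135,70),s,Sx(316,274))]
def X(f,v): c,sn=np.cos(v[2]),np.sin(v[2]); f=np.array(f)/1000; return np.array([v[0]+c*f[0]-sn*f[1],v[1]+sn*f[0]+c*f[1],f[2]])
def res(v): return np.concatenate([proj(p,X(f,v))[0]-np.array(u) for f,p,u in pt])
r=least_squares(res,[.3,.05,-.2]); print(r.x,np.degrees(r.x[2]));print(r.fun.reshape(-1,2).round(1).tolist())
v=r.x
bt=blob(t,'red',(190,180,240,230)); bs=blob(s,'red',(195,155,235,200)); print(bt,bs)
def res2(w):
    th=w[0]; a=.8-th; z=157-2.865*th; f=(60*np.cos(a),60*np.sin(a))
    return np.concatenate([proj(t,X((*f,z+10),v))[0]-bt[1:],proj(s,X((*f,z+3),v))[0]-bs[1:]])
for g in(.5,2.,3.5): q=least_squares(res2,[g]); print(q.x,q.cost,q.fun.round(1), X((60*np.cos(.8-q.x[0]),60*np.sin(.8-q.x[0]),157-2.865*q.x[0]),v))
# triangulate the grip freely
q=least_squares(lambda P:np.concatenate([proj(t,P+[0,0,.01])[0]-bt[1:],proj(s,P+[0,0,.0])[0]-bs[1:]]),[.3,.03,.15]);print(q.x,q.fun)
o=X((0,0,0),v); print('radius',np.linalg.norm(q.x[:2]-o[:2]), 'bearing',np.arctan2(*(q.x[:2]-o[:2])[::-1])-v[2])
c=s['color'][130:240,160:270]; cv2.imwrite('pics/c.png',cv2.resize(c,(600,600),interpolation=2)[:,:,::-1])
E
```

```text
[ 0.48471808  0.10053555 -0.2403362 ] -13.770249759023088
[[-1.0, 0.6], [-0.1, 0.2], [-1.2, 0.5], [-0.6, -1.1], [-1.0, -0.3], [0.2, 0.8], [1.7, 0.0], [0.5, -0.1], [0.8, 0.5]]
(6, np.float64(215.0), np.float64(203.83333333333334)) (72, np.float64(214.16666666666666), np.float64(176.29166666666666))
[2.56636335] 1.8542485292709594 [ 0.8  1.5  1.  -0.1] [0.45938432 0.0461462  0.14964737]
[2.56636346] 1.8542485292616466 [ 0.8  1.5  1.  -0.1] [0.45938432 0.04614621 0.14964737]
[2.56636369] 1.8542485292789208 [ 0.8  1.5  1.  -0.1] [0.45938431 0.04614621 0.14964737]
[0.46209193 0.04971337 0.14995038] [-0.51625676  0.43057665  0.63586002 -0.05934251]
radius 0.05563125770291994 bearing -1.749317161430051
```

View pics/c.png

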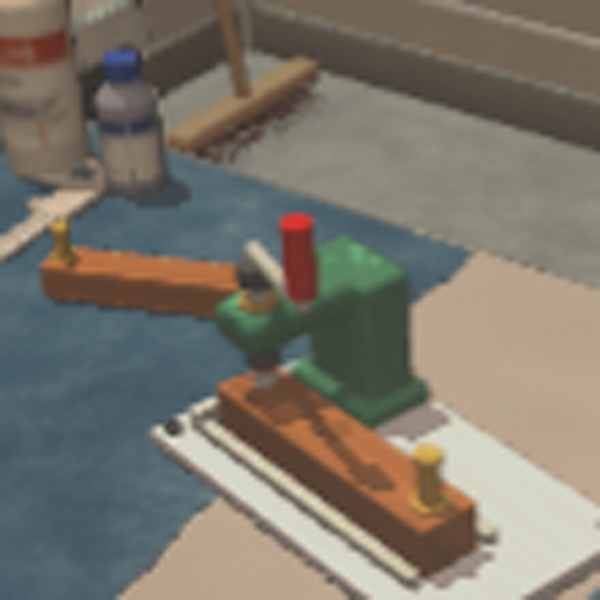

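The close crop shows the bar in the channel with its pin, and the crank's red grip at crop (297,260). The crank is already at about 2.56 rad and the foot has a small gap. The loose bar at the left is clearly the smaller look-alike. Now I move over the grip.

```bash
python3 -m crank '[6,-2.7,-2.42,0,0, 6,-2.7,-2.42,0,0, 6,-2.7,-2.42,0,0, 6,-2.7,-2.42,0,0, 6,-2.7,-2.42,0,0, 6,-2.7,-2.42,0,0, 6,-2.7,-2.42,0,0, 6,-2.7,-2.42,0,0]' 20
python3 -m crank '[6,-2.7,-2.42,0,0, 6,-2.7,-2.42,0,0, 6,-2.7,-2.42,0,0, 6,-2.7,-2.42,0,0, 6,-2.7,-2.42,0,0, 6,-2.7,-2.42,0,0, 6,-2.7,-2.42,0,0, 6,-2.7,-2.42,0,0]'
python3 -m crank '[6,0,0,0,0.125, 6,0,0,0,0.125, 6,0,0,0,0.125, 6,0,0,0,0.125, 6,0,0,0,0.125, 6,0,0,0,0.125, 6,0,0,0,0.125, 6,0,0,0,0.125]'
python3 -m crank '[6,0,0,0,0.125, 6,0,0,0,0.125, 6,0,0,0,0.125, 6,0,0,0,0.125, 6,0,0,0,0.125, 6,0,0,0,0.125, 6,0,0,0,0, 6,0,0,0,0]'
cat > st.py <<'E'
from fit import *
s=env.observe(); R=np.array(s['tool_rot'])
print('t',s['time_s'],'pos',np.round(s['position'],4),'ybear',np.degrees(np.arctan2(R[1,1],R[0,1])).round(1),'q',np.round(s['q'],1),'F',np.round(s['ft_force'],1),'M',np.round(s['wrist_torque'],2),'w',round(s['grip_width'],4),'gf',s['gripper_force'])
E
python3 - <<'E'
from st import *
sc=shoot('scene','d.png')
print(blob(sc,'red',(195,155,235,200)))
for P in ([.4594,.0461,.150],[.462,.0497,.150]):
  d=R.T@(np.array(P)-s['position']); print(d)
cv2.imwrite('pics/d.png',cv2.resize(sc['color'][100:230,140:300],(738,600),interpolation=2)[:,:,::-1])
E
```

```text
time_s: 1.87
position: [0.2994, 0.2889, 0.203]
tool_rot: [[-0.968, 0.252, 0.001], [0.252, 0.968, 0.0], [-0.0, 0.0, -1.0]]
ft_force: [0.8, 0.4, -0.2]
grip_width: 0.0602
gripper_force: 0.0
time_s: 2.53
position: [0.4598, 0.0469, 0.203]
tool_rot: [[-0.968, 0.252, 0.0], [0.252, 0.968, 0.0], [-0.0, 0.0, -1.0]]
ft_force: [-0.1, 0.7, -0.5]
grip_width: 0.0599
gripper_force: 0.0
time_s: 3.2
position: [0.4591, 0.0486, 0.2029]
tool_rot: [[-0.305, 0.952, 0.0], [0.952, 0.305, -0.0], [-0.0, 0.0, -1.0]]
ft_force: [-0.5, 0.0, 0.9]
grip_width: 0.0599
gripper_force: 0.0
time_s: 3.87
position: [0.4591, 0.0486, 0.2029]
tool_rot: [[0.417, 0.909, 0.0], [0.909, -0.417, -0.0], [0.0, 0.0, -1.0]]
ft_force: [-0.8, -0.5, 0.5]
grip_width: 0.0601
gripper_force: 0.0
t 3.8667 pos [0.4591 0.0486 0.2029] ybear -24.7 q [-8.7 12.9 87.5  0.  79.6 16. ] F [-0.8 -0.5  0.5] M [-0.01  0.04  0.04] w 0.0601 gf 0.0
(72, np.float64(214.16666666666666), np.float64(176.29166666666666))
[-0.00217989  0.00134396  0.05286361]
[0.00217645 0.00220551 0.05286386]
```

View pics/d.png

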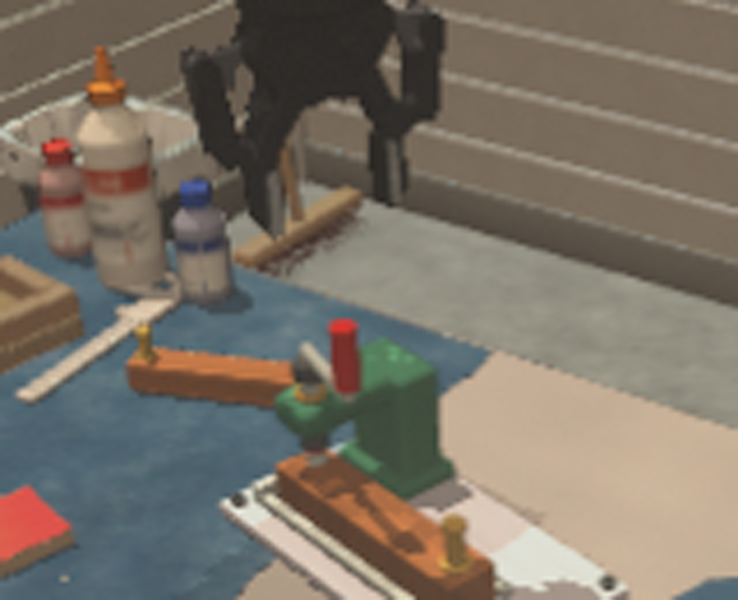

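The fingers are straddling the grip, which is at crop (343,355). I go down and close.

```bash
python3 -m crank '[6,0,0.15,1.5,0, 6,0,0,1.5,0, 6,0,0,1.5,0, 6,0,0,1.5,0, 6,0,0,0.5,0, 0,0,0,0,0, 0,0,0,0,0, 0,0,0,0,0]' 20
python3 -m crank '[0,0,0,0,0, 0,0,0,0,0, 0,0,0,0,0, 0,0,0,0,0, 0,0,0,0,0, 0,0,0,0,0, 0,0,0,0,0, 0,0,0,0,0]'
python3 - <<'E'
from st import *
sc=shoot('scene'); print(blob(sc,'red',(195,150,235,200)))
b=np.array(s['position'][:2])-[.4847,.1005]; print(np.hypot(*b),np.arctan2(b[1],b[0]))
cv2.imwrite('pics/e.png',cv2.resize(sc['color'][130:210,170:270],(750,600),interpolation=2)[:,:,::-1])
E
```

```text
time_s: 4.58
position: [0.461, 0.0479, 0.1387]
tool_rot: [[0.42, 0.908, 0.002], [0.908, -0.42, -0.0], [0.0, 0.002, -1.0]]
ft_force: [-0.6, -0.2, 0.8]
grip_width: 0.024
gripper_force: 0.0
time_s: 5.25
position: [0.4608, 0.0479, 0.1385]
tool_rot: [[0.42, 0.907, 0.001], [0.907, -0.42, -0.0], [0.0, 0.001, -1.0]]
ft_force: [-0.9, -0.7, 5.9]
grip_width: 0.0137
gripper_force: 19.9
t 5.25 pos [0.4608 0.0479 0.1385] ybear -24.9 q [-8.8 16.8 93.7 -0.  69.3 16.1] F [-0.9 -0.7  5.9] M [-0.12  0.14 -0.01] w 0.0137 gf 19.885678589344025
(64, np.float64(214.4375), np.float64(176.625))
0.05778355124754761 -1.9968246276753598
```

View pics/e.png

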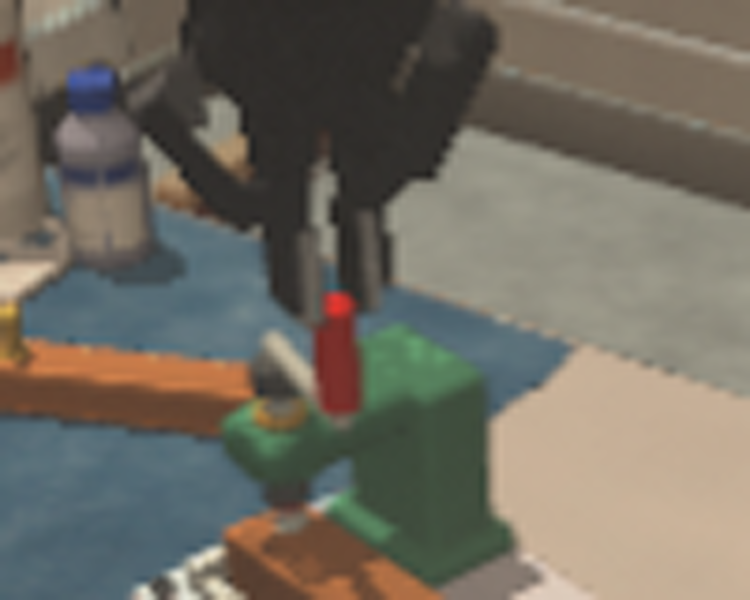

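```bash
python3 - <<'E'
from st import *
for n in('scene','top'):
  p=shoot(n); print(n,proj(p,[s['position'],s['position']-R[:,2]*.019,[.4594,.0461,.150],[.4591,.0486,.2029]]).round(1).tolist())
  if n=='top': print(look(p,'driver_handle'),blob(p,'red',(190,180,240,230)))
cv2.imwrite('pics/f.png',cv2.resize(p['color'][170:240,180:280],(800,560),interpolation=2)[:,:,::-1])
E
```

```text
t 5.3 pos [0.4608 0.0479 0.1384] ybear -24.9 q [-8.8 16.8 93.7 -0.  69.3 16.1] F [ 0.4 -0.8  6.4] M [-0.13  0.19 -0.01] w 0.0132 gf 19.885568618774414
scene [[215.4, 180.4], [214.8, 174.1], [215.2, 177.0], [212.9, 158.6]]
top [[215.9, 205.7], [215.2, 204.9], [216.1, 205.7], [213.3, 203.4]]
[] (0, 0, 0)
```

View pics/f.png

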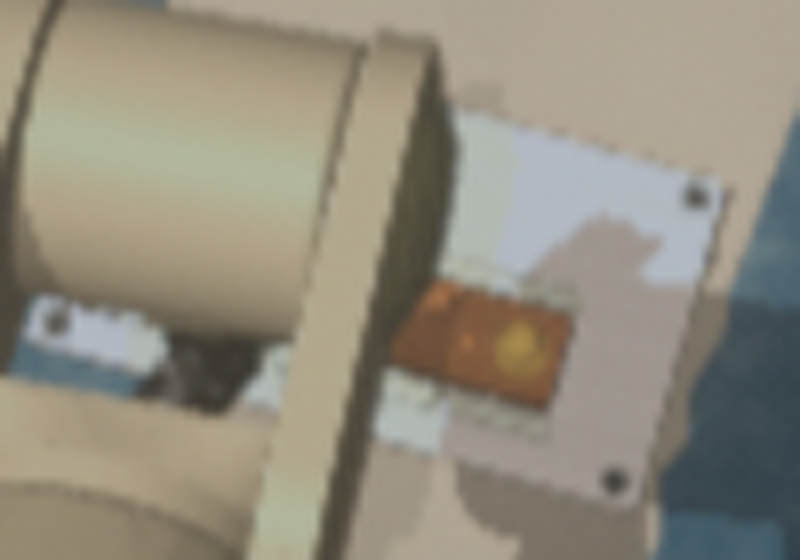

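The fingertips appear around row 172, above where the reported TCP projects (row 180), so the pads sit only on the top of the grip. I open, go lower in small steps while watching the force, and look again.

```bash
python3 -m crank '[4,0,0,0,0, 4,0,0,0,0, 4,0,0,0,0, 4,0,0,0.3,0, 4,0,0,0.3,0, 4,0,0,0.2,0, 4,0,0,0.2,0, 4,0,0,0,0]' 20
python3 - <<'E'
from st import *
sc=shoot('scene'); print(blob(sc,'red',(195,150,235,200)),proj(sc,s['position']))
cv2.imwrite('pics/g.png',cv2.resize(sc['color'][130:210,170:270],(750,600),interpolation=2)[:,:,::-1])
E
```

```text
time_s: 6.12
position: [0.4602, 0.0481, 0.1273]
tool_rot: [[0.42, 0.907, -0.001], [0.907, -0.42, 0.0], [-0.0, -0.001, -1.0]]
ft_force: [-0.1, 0.3, 0.5]
grip_width: 0.0399
gripper_force: 0.0
t 6.1167 pos [0.4602 0.0481 0.1273] ybear -24.9 q [-8.8 17.6 94.7  0.  67.7 16.1] F [-0.1  0.3  0.5] M [0.02 0.01 0.03] w 0.0399 gf 0.0
(72, np.float64(214.16666666666666), np.float64(176.29166666666666)) [[215.48190683 184.18929603]]
```

View pics/g.png

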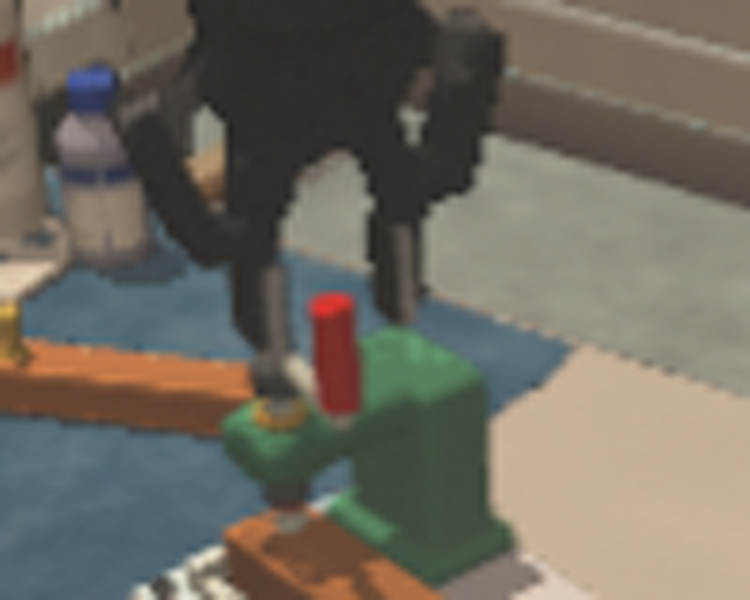

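The tips now straddle the grip at rows 172–177, covering about a third of it. I go 8 mm lower and close; the fingers straddle the crank arm, so this is safe.

```bash
python3 -m crank '[4,0,0,0.3,0, 4,0,0,0.3,0, 4,0,0,0.2,0, 0,0,0,0,0, 0,0,0,0,0, 0,0,0,0,0, 0,0,0,0,0, 0,0,0,0,0]' 25
python3 - <<'E'
from st import *
sc=shoot('scene'); print(blob(sc,'red',(195,150,235,200)),proj(sc,s['position']))
b=np.array(s['position'][:2])-[.4847,.1005]; print(np.hypot(*b),np.arctan2(b[1],b[0]))
cv2.imwrite('pics/i.png',cv2.resize(sc['color'][130:210,170:270],(750,600),interpolation=2)[:,:,::-1])
E
```

```text
time_s: 6.83
position: [0.4605, 0.048, 0.1199]
tool_rot: [[0.421, 0.907, 0.0], [0.907, -0.421, -0.0], [0.0, 0.0, -1.0]]
ft_force: [0.9, 0.6, -1.2]
grip_width: 0.0152
gripper_force: 25.6
t 6.8333 pos [0.4605 0.048  0.1199] ybear -24.9 q [-8.8 18.2 95.4 -0.  66.4 16.1] F [ 0.9  0.6 -1.2] M [-0.08 -0.08 -0.02] w 0.0152 gf 25.59809446334839
(54, np.float64(214.77777777777777), np.float64(176.64814814814815)) [[215.78323831 186.55549859]]
0.05782528588509067 -2.002340066766661
```

View pics/i.png

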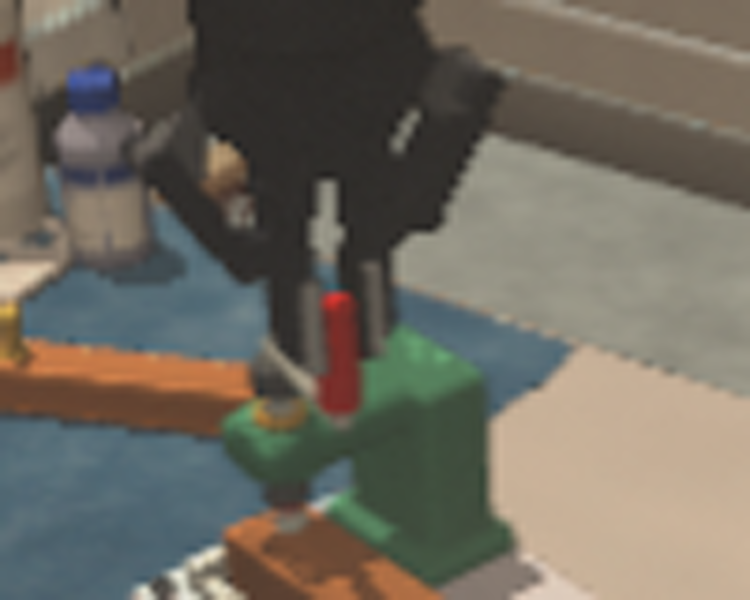

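```bash
python3 -m crank '[0,0.04,-0.69,0.033,0.115, 0,0.04,-0.69,0.033,0.115, 0,0.04,-0.69,0.033,0.115, 0,0.04,-0.69,0.033,0.115, 0,0.04,-0.69,0.033,0.115, 0,0.04,-0.69,0.033,0.115, 0,0.04,-0.69,0.033,0.115, 0,0.04,-0.69,0.033,0.115]'
python3 - <<'E'
from st import *
sc=shoot('scene'); print(blob(sc,'red',(180,150,235,200)),proj(sc,s['position']),look(sc,'driver_handle'))
for v in(.92,): pass
b=np.array(s['position'][:2])-[.4847,.1005]; print(np.hypot(*b),np.arctan2(b[1],b[0]))
E
```

```text
time_s: 7.55
position: [0.4281, 0.0898, 0.1172]
tool_rot: [[0.978, 0.209, 0.003], [0.209, -0.978, -0.0], [0.003, 0.001, -1.0]]
ft_force: [6.8, -0.5, -6.9]
grip_width: 0.015
gripper_force: 25.2
t 7.55 pos [0.4281 0.0898 0.1172] ybear -77.9 q [-3.7 15.9 99.4 -0.  64.5 74.2] F [ 6.8 -0.5 -6.9] M [-0.11 -1.05 -0.04] w 0.015 gf 25.153791904449463
(44, np.float64(193.0909090909091), np.float64(180.1818181818182)) [[195.65057528 188.43370427]] [(0.52, [199.8, 184.3])]
0.05764864832772057 -2.9543188510159495
```

```bash
python3 -m crank '[0,0.1,-0.69,0.04,0.115, 0,0.04,-0.69,0.04,0.115, 0,0.04,-0.69,0.035,0.115, 0,0.04,-0.69,0.035,0.115, 0,0.04,-0.69,0.033,0.115, 0,0.04,-0.69,0.033,0.115, 0,0.04,-0.69,0.033,0.115, 0,0.04,-0.69,0.033,0.115]'
python3 - <<'E'
from st import *
from scipy.optimize import least_squares
sc=shoot('scene'); bs=blob(sc,'red',(170,145,235,205)); print(bs,proj(sc,s['position']))
b=np.array(s['position'][:2])-[.4847,.1005]; a=np.arctan2(b[1],b[0])%(2*np.pi)-2*np.pi; print(np.hypot(*b),a,'th',.8-a-.240)
v=[.4847,.1005,-.2403]
c,sn=np.cos(v[2]),np.sin(v[2])
foot=[.4847,.1005]
# foot region crop: stem
uv=proj(sc,[[*foot,.04],[*foot,.047],[*foot,.055]]); print(uv.round(1).tolist())
x,y=int(uv[0,0]),int(uv[0,1])
cv2.imwrite('pics/k.png',cv2.resize(sc['color'][150:206,170:240],(750,600),interpolation=2)[:,:,::-1])
E
```

```text
time_s: 8.32
position: [0.4415, 0.1411, 0.1145]
tool_rot: [[0.759, -0.651, 0.002], [-0.651, -0.759, -0.002], [0.003, 0.0, -1.0]]
ft_force: [3.4, -5.3, -2.6]
grip_width: 0.0154
gripper_force: 25.4
t 8.3167 pos [0.4415 0.1411 0.1145] ybear -130.6 q [ 3.100e+00  1.860e+01  9.580e+01 -1.000e-01  6.550e+01  1.338e+02] F [ 3.4 -5.3 -2.6] M [-0.93 -0.55 -0.  ] w 0.0154 gf 25.44639766216278
(17, np.float64(183.88235294117646), np.float64(177.58823529411765)) [[184.81477418 181.62819379]]
0.05933825060588163 -3.8962213276496347 th 4.456221327649635
[[208.8, 201.2], [208.6, 199.2], [208.4, 196.9]]
```

View pics/k.png

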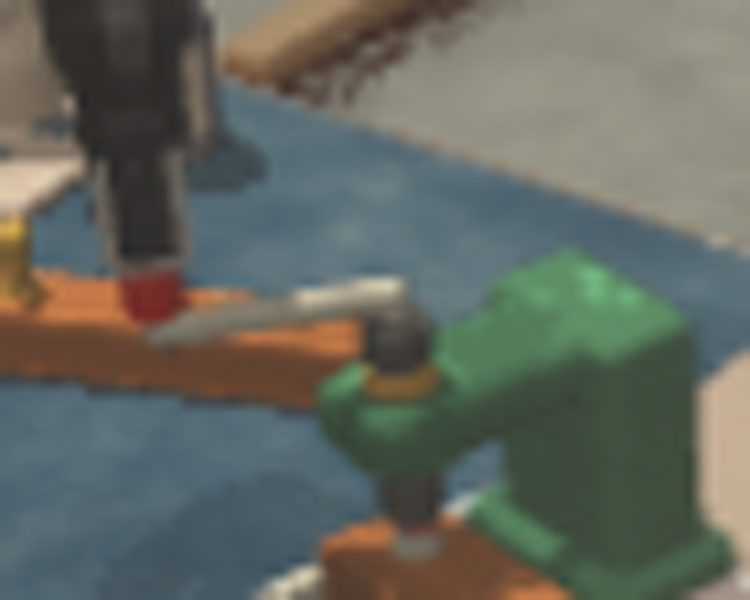

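The driver is at about 4.45: the foot is on the bar, red is visible at crop (415,530), and the grip is at (150,290). A little more turn gives a safe bearing, then I release.

```bash
python3 -m crank '[0,0.02,-0.34,0.018,0.057, 0,0.02,-0.34,0.018,0.057, 0,0.02,-0.34,0.018,0.057, 0,0,0,0,0, 0,0,0,0,0, 4,0,0,0,0, 4,0,0,0,0, 4,0,0,0,0]'
python3 st.py
python3 -m crank '[4,0,0,-1,0, 4,0,0,-2,0, 4,0,0,-3,0, 4,0,0,-3,0, 4,0,0,-1,0, 4,0,0,0,0, 4,0,0,0,0, 4,0,0,0,0]'
python3 - <<'E'
from st import *
from scipy.optimize import least_squares
v=[.4847,.1005,-.2403]
def X(f): c,sn=np.cos(v[2]),np.sin(v[2]); f=np.array(f)/1000; return np.array([v[0]+c*f[0]-sn*f[1],v[1]+sn*f[0]+c*f[1],f[2]])
sc=shoot('scene','l.png'); bs=blob(sc,'red',(165,145,235,210))
q=least_squares(lambda w:proj(sc,X((60*np.cos(.8-w[0]),60*np.sin(.8-w[0]),160-2.865*w[0])))[0]-bs[1:],[4.6]); print(bs,q.x,q.fun)
tp=shoot('top')
for n,p in(('s',sc),('t',tp)):
  print(n,blob(p,'brass',(232,200,265,230) if n=='t' else (225,200,255,232)),look(p,'pull_pin'),proj(p,[X((0,-135,55)),X((0,-135,70))]).round(1).tolist())
d=R.T@(X((0,-135,0))-s['position']); print('pin',X((0,-135,0)),d)
print('foot red px:');f=sc['color'][192:206,200:218].astype(int); print((f[...,0]-f[...,1:].max(2)))
E
```

```text
time_s: 9.03
position: [0.4475, 0.1487, 0.1138]
tool_rot: [[0.642, -0.767, -0.001], [-0.767, -0.642, 0.0], [-0.001, 0.0, -1.0]]
ft_force: [0.2, -0.5, 0.2]
grip_width: 0.0398
gripper_force: 0.0
t 9.0333 pos [0.4475 0.1487 0.1138] ybear -140.0 q [  3.9  19.4  94.6   0.   66.  144. ] F [ 0.2 -0.5  0.2] M [-0.02  0.01 -0.05] w 0.0398 gf 0.0
time_s: 9.7
position: [0.4472, 0.1486, 0.2126]
tool_rot: [[0.642, -0.767, -0.002], [-0.767, -0.642, -0.0], [-0.002, 0.002, -1.0]]
ft_force: [-0.2, -0.9, -0.2]
grip_width: 0.0398
gripper_force: 0.0
t 9.7 pos [0.4472 0.1486 0.2126] ybear -140.1 q [  3.9  13.5  85.    0.   81.6 144. ] F [-0.2 -0.9 -0.2] M [-0.05 -0.05 -0.06] w 0.0398 gf 0.0
(68, np.float64(182.75), np.float64(169.83823529411765)) [4.58524096] [0.41852794 0.06667262]
s (0, 0, 0) [(0.64, [227.5, 216.5]), (0.52, [182.0, 179.1])] [[239.3, 217.6], [239.0, 213.0]]
t (0, 0, 0) [(0.74, [226.1, 209.4])] [[245.1, 212.7], [245.0, 212.1]]
pin [ 0.45257081 -0.03062099  0.        ] [0.14120071 0.11049692 0.2125587 ]
foot red px:
[[-27 -21 -15 -15 -15 -15 -16 -15 -15 -14 -13 -14 -13 -17 -28 -29 -22 -16
[... 277 characters left out ...]
-10 -11 -31 -41 -35 -22]
 [-25 -26 -27 -27 -23  -9   4   4   3   3   2   4   8  -1 -36 -42 -41 -35]
 [-24 -26 -27 -15  10  17  11   3   3   3  16  44  44   4 -24 -32 -41 -41]
 [-25  -3  38  66  64  63  47  10  14  16  28  28  36  24   2 -23 -32 -39]
 [ 35  61  59  65  65  62  39   6   6   8  11  20  32  32  30  15 -16 -27]
 [ 49  60  60  60  62  56  24   6   6   6  11  27  32  33  33  31  24   1]
 [ 23  44  64  66  53  35  30  28  26  27  31  33  32  32  32  37  42  41]
 [ 24  27  38  54  56  30  32  32  32  34  35  35  38  42  42  42  43  43]
 [ 18  24  27  31  43  47  30  32  33  33  39  46  45  46  44  44  43  42]
 [ 17  24  26  25  28  28  30  30  31  37  43  45  46  46  47  45  44  57]]
```

```bash
python3 -m crank '[4,2.35,1.84,0,0, 4,2.35,1.84,0,0, 4,2.35,1.84,0,0, 4,2.35,1.84,0,0, 4,2.35,1.84,0,0, 4,2.35,1.84,0,0, 4,0,0,0,0, 4,0,0,0,0]'
python3 -m crank '[4,0,0,0,-0.105, 4,0,0,0,-0.105, 4,0,0,0,-0.105, 4,0,0,0,-0.105, 4,0,0,0,-0.105, 4,0,0,0,-0.105, 4,0,0,0,0, 4,0,0,0,0]'
python3 - <<'E'
from st import *
print('tool shift to pin',R.T@(np.array([.4526,-.0306,.055])-s['position']))
E
```

```text
time_s: 10.57
position: [0.4536, -0.0315, 0.2133]
tool_rot: [[0.64, -0.769, -0.001], [-0.769, -0.64, 0.0], [-0.001, 0.0, -1.0]]
ft_force: [-0.2, 0.3, -1.4]
grip_width: 0.0398
gripper_force: 0.0
time_s: 11.23
position: [0.4536, -0.0296, 0.2137]
tool_rot: [[0.97, -0.244, -0.0], [-0.244, -0.97, 0.0], [-0.0, -0.0, -1.0]]
ft_force: [-0.9, -0.6, -0.6]
grip_width: 0.0397
gripper_force: 0.0
t 11.2333 pos [ 0.4536 -0.0296  0.2137] ybear -104.1 q [-18.7  11.7  87.3   0.   81.1  85.4] F [-0.9 -0.6 -0.6] M [-0.02 -0.01  0.01] w 0.0397 gf 0.0
tool shift to pin [-0.00065863  0.0012612   0.15866105]
```

```bash
python3 -m crank '[4,-0.07,0.13,3,0, 4,0,0,3,0, 4,0,0,3,0, 4,0,0,2.9,0, 4,0,0,2,0, 4,0,0,1,0, 4,0,0,0.5,0, 4,0,0,0,0]'
python3 - <<'E'
from st import *
sc=shoot('scene'); print(proj(sc,s['position']),proj(sc,[.4526,-.0306,.07]),proj(sc,[.4526,-.0306,.04]))
cv2.imwrite('pics/m.png',cv2.resize(sc['color'][165:245,190:290],(750,600),interpolation=2)[:,:,::-1])
E
```

```text
time_s: 11.9
position: [0.4524, -0.0311, 0.0591]
tool_rot: [[0.97, -0.243, -0.002], [-0.243, -0.97, 0.001], [-0.002, -0.0, -1.0]]
ft_force: [0.4, -0.2, 0.2]
grip_width: 0.0401
gripper_force: 0.0
t 11.9 pos [ 0.4524 -0.0311  0.0591] ybear -104.1 q [-19.   22.4 101.5   0.   56.1  85.1] F [ 0.4 -0.2  0.2] M [-0.05 -0.06  0.02] w 0.0401 gf 0.0
[[239.30691131 216.45562432]] [[239.03798747 212.96424652]] [[239.49671381 222.20491561]]
```

View pics/m.png

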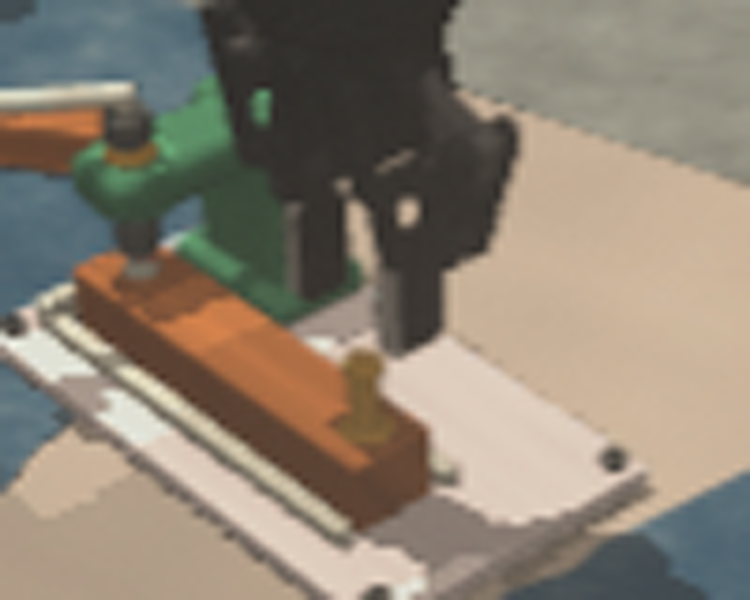

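The tips (crop (310,295) and (400,350)) are still above the pin head at (362,352). I descend gently with the opening narrowed.

```bash
python3 -m crank '[2.8,0,0,0,0, 2.8,0,0,0.4,0, 2.8,0,0,0.4,0, 2.8,0,0,0.4,0, 2.8,0,0,0.4,0, 2.8,0,0,0.3,0, 2.8,0,0,0,0, 2.8,0,0,0,0]' 25
python3 - <<'E'
from st import *
sc=shoot('scene','n.png'); print(proj(sc,s['position']))
h=sc['color'].astype(int)
# pin-coloured pixels and dark finger bottom per column
for c in range(226,252,2):
    col=h[190:235,c]; dark=np.nonzero(col.max(1)<70)[0]; print(c,'dark rows',190+dark if len(dark) else '')
E
```

```text
time_s: 12.62
position: [0.4527, -0.0315, 0.0407]
tool_rot: [[0.97, -0.242, -0.0], [-0.242, -0.97, 0.0], [-0.0, -0.0, -1.0]]
ft_force: [-0.1, 0.5, -0.4]
grip_width: 0.0282
gripper_force: 0.0
t 12.6167 pos [ 0.4527 -0.0315  0.0407] ybear -104.0 q [-19.   24.2 102.8  -0.   53.   85. ] F [-0.1  0.5 -0.4] M [-0.03 -0.02  0.01] w 0.0282 gf 0.0
[[239.78260238 222.10681981]]
226 dark rows [190 191 192 193 194]
228 dark rows [190 192 193 194 195 196 197]
230 dark rows [190 191 192 193 194 195 196 197 198 199]
232 dark rows [190 191 192 193 194 195 196 197 198 199 201 202 203 204 205 206 207 208
 209 210]
234 dark rows [190 191 192 193 194 195 196 197 198 199 200 201 202 203 204 205 206 207
 208 209 210]
236 dark rows [190 191 192 193 194 195 196 197 198 199 200 201 202 203 204 205 206 207
 208 209]
238 dark rows [190 191 192 193 194 195 196 197 198 199 200 201 202 203 204 205 206]
240 dark rows [190 191 192 193 194 195 196 197 198 199 200 201 202 203 204 205]
242 dark rows [190 191 192 193 194 195 196 197 201 202 203 204 205 206 207 208 209]
244 dark rows [190 191 192 193 194 195 196 201 202 203 204 205 206 207 208 209 210 211
 212 213 214 215]
246 dark rows [190 191 192 193 194 195 196 197 198 199 200 201 202 203 204 205 206 207
 208 209 210 211 212 213 214]
248 dark rows [190 191 192 193 194 195 196 197 198 199 200 201 202 203 204 205]
250 dark rows [190 191 192 193 194 195 196 197 198 199 200 201 202 203 204]
```

```bash
python3 -m crank '[2.8,0,0,0.4,0, 2.8,0,0,0.4,0, 2.8,0,0,0.4,0, 2.8,0,0,0.3,0, 2.8,0,0,0.2,0, 2.8,0,0,0,0, 2.8,0,0,0,0, 2.8,0,0,0,0]' 25
python3 - <<'E'
from st import *
sc=shoot('scene','o.png'); print(proj(sc,s['position']))
h=sc['color'].astype(int)
for c in range(230,252,2):
    col=h[200:235,c]; dark=np.nonzero(col.max(1)<70)[0]; print(c,200+dark.max() if len(dark) else '')
E
```

```text
time_s: 13.33
position: [0.4528, -0.0315, 0.0239]
tool_rot: [[0.97, -0.242, 0.0], [-0.242, -0.97, -0.0], [0.0, 0.0, -1.0]]
ft_force: [0.3, -0.1, -1.1]
grip_width: 0.0281
gripper_force: 0.0
t 13.3333 pos [ 0.4528 -0.0315  0.0239] ybear -104.0 q [-19.   25.9 103.8   0.   50.3  85. ] F [ 0.3 -0.1 -1.1] M [ 0.02  0.   -0.05] w 0.0281 gf 0.0
[[240.076236   227.11373983]]
230 204
232 214
234 216
236 211
238 209
240 211
242 213
244 221
246 219
248 211
250 210
```

No contact, and the tips reach well down the pin. Close.

```bash
python3 -m crank '[0,0,0,0,0, 0,0,0,0,0, 0,0,0,0,0, 0,0,0,0,0, 0,0,0,0,0, 0,0,0,0,0, 0,0,0,0,0, 0,0,0,0,0]' 25; python3 st.py | tail -1
```

```text
time_s: 14.05
position: [0.4529, -0.0313, 0.0241]
tool_rot: [[0.97, -0.242, 0.001], [-0.242, -0.97, 0.0], [0.001, -0.0, -1.0]]
ft_force: [1.3, 4.4, 5.5]
grip_width: 0.0111
gripper_force: 24.5
t 14.05 pos [ 0.4529 -0.0313  0.0241] ybear -104.0 q [-19.   25.9 103.8   0.   50.3  85. ] F [1.3 4.4 5.5] M [ 0.73 -0.05 -0.01] w 0.0111 gf 24.531482756137848
```

```bash
python3 -m crank '[0,0,0.4,0,0, 0,0,0.7,0,0, 0,0,0.8,0,0, 0,0,0.9,0,0, 0,0,0.9,0,0, 0,0,0.9,0,0, 0,0,0.7,0,0, 0,0,0.5,0,0]'
python3 -m crank '[0,0,0,0,0, 0,0,0,0,0, 2.6,0,0,0,0, 2.6,0,0,0,0, 2.6,0,0,0,0, 2.6,0,0,0,0, 2.6,0,0,-0.5,0, 2.6,0,0,-0.5,0]'
python3 -m crank '[2.6,0,0,-1,0, 2.6,0,0,-2,0, 2.6,0,0,-3,0, 2.6,0,0,-3,0, 2.6,0,0,-3,0, 2.6,0,0,-2,0, 2.6,0,0,0,0, 2.6,0,0,0,0]'
python3 - <<'E'
from st import *
from scipy.optimize import least_squares
v=[.4847,.1005,-.2403]
def X(f): c,sn=np.cos(v[2]),np.sin(v[2]); f=np.array(f)/1000; return np.array([v[0]+c*f[0]-sn*f[1],v[1]+sn*f[0]+c*f[1],f[2]])
sc=shoot('scene','p.png'); bs=blob(sc,'red',(165,145,235,210))
q=least_squares(lambda w:proj(sc,X((60*np.cos(.8-w[0]),60*np.sin(.8-w[0]),160-2.865*w[0])))[0]-bs[1:],[4.6]); print(bs,q.x,q.fun)
print('pin',look(sc,'pull_pin'),'gauge',look(sc,'gauge'))
for y in(-30,-36,-40): print(y,proj(sc,[X((-18,y,40)),X((18,y,40))]).round(1).tolist())
print('pin exp',proj(sc,X((0,-193,55))).round(1), 'far end',proj(sc,[X((-18,-208,40)),X((18,-208,40)),X((-18,-208,10))]).round(1).tolist())
h=cv2.cvtColor(sc['color'],cv2.COLOR_RGB2HSV).astype(int); m=(h[...,0]<14)&(h[...,1]>110)
for r in range(196,246,3): x=np.nonzero(m[r,195:290])[0]; print(r,195+x.min() if len(x) else '',195+x.max() if len(x) else '',len(x))
E
```

```text
time_s: 14.72
position: [0.4388, -0.0882, 0.024]
tool_rot: [[0.97, -0.242, 0.001], [-0.242, -0.97, 0.0], [0.001, -0.0, -1.0]]
ft_force: [1.6, 3.9, 4.3]
grip_width: 0.0111
gripper_force: 24.6
time_s: 15.38
position: [0.4385, -0.0877, 0.034]
tool_rot: [[0.97, -0.242, -0.001], [-0.242, -0.97, 0.0], [-0.001, -0.0, -1.0]]
ft_force: [0.2, 0.5, -0.7]
grip_width: 0.0262
gripper_force: 0.0
time_s: 16.05
position: [0.4389, -0.0879, 0.1748]
tool_rot: [[0.97, -0.242, 0.002], [-0.242, -0.97, -0.001], [0.002, 0.001, -1.0]]
ft_force: [0.3, 0.0, -1.8]
grip_width: 0.026
gripper_force: 0.0
t 16.05 pos [ 0.4389 -0.0879  0.1748] ybear -104.0 q [-26.5  13.   92.5  -0.   74.4  77.5] F [ 0.3  0.  -1.8] M [-0.02 -0.01  0.01] w 0.026 gf 0.0
(68, np.float64(182.75), np.float64(169.83823529411765)) [4.58524096] [0.41852794 0.06667262]
pin [(0.7, [181.4, 181.1]), (0.69, [239.8, 227.7])] gauge [(0.82, [237.8, 223.3]), (0.82, [181.8, 180.1]), (0.62, [187.9, 177.2])]
-30 [[210.0, 208.2], [220.3, 203.1]]
-36 [[211.3, 209.1], [221.6, 204.0]]
-40 [[212.2, 209.7], [222.5, 204.5]]
pin exp [[254.3 227.7]] far end [[253.1, 238.3], [263.6, 231.9], [253.3, 247.4]]
196   0
199   0
202   0
205   0
208 216 227 12
211 213 230 18
214 214 235 22
217 220 239 20
220 219 244 22
223 223 248 21
226 234 251 18
229 231 257 16
232 242 261 11
235 247 262 12
238 251 262 12
241 259 262 4
244   0
```

The crank's red grip has not moved, still at 4.585 rad. The bar's ends sit where a 58 mm straight pull would put them, about 3 cm clear of the foot.

```bash
python3 -c "
from rig import env
print(env.close_job())"
```

```text
the job is handed in; nothing more can be done
None
```

The job is handed in, but no verdict came back: the stop is set at about 4.59 rad by camera (roughly 1.1 mm of foot travel, some red still showing), and the bar is drawn about 58 mm straight out, roughly 3 cm clear of the foot; I never gripped any of the surrounding items, but did not re-measure them at the end.

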